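Put the dice cup away rim-down in the games tray

ROBOT

A 7-joint arm with a two-finger parallel gripper is mounted at the origin on the work surface. World frame = base frame: x ahead of the robot, y to its left, z up, the work surface at z = 0. Lengths are in m, angles in rad, forces in N, time in s.
With the tool pointing down it reaches from about 0.425 to 0.875 m from the base axis. Payload 4.7 kg.
Tool frame: the origin (TCP) lies midway between the tips of the shut fingers; the grasp point (between the pads) lies 19 mm behind it; z points along the fingers, y is the line along which they close (so a half turn about z gives the same grasp; the last joint's range is limited). The gripper opens to 87 mm and grips with 3 to 60 N. Pads are 19 mm wide; open, the fingers measure 117 mm over their backs; the gripper's body (75 mm by 190 mm) begins 51 mm behind the grasp point.
Start: joints at [1.116, 0.321, -0.07, 1.45, 0.023, 1.371, -0.057], TCP at [0.294, -0.58, 0.223] pointing down, gripper open.
Joint ranges: [-2.86, 2.86], [-0.3, 2.09], [-1.38, 1.24], [0.06, 2.45], [-1.56, 4.7], [0.09, 2.05], [-2.69, 2.69]. Speed limits (rad/s): [2.57, 2.57, 3.14, 3.14, 3.14, 3.14, 3.14].

INTERFACE

Orientations are given as a rotation vector (axis times angle).
In Python, from bench import ctrl gives the robot as it stands. The module is installed in compiled form; this text tells all that it offers.
- The arm moves only by the tool carry_out, never from a script. Its argument "steps" is a list of rows, each a list of 7 numbers: the turn, a rotation vector about the world's x, y, z in degrees, then the shift along the world's x, y, z in cm, then the opening, from 0 (shut) to 1 (fully open). A call has 1 to 12 rows; each row is the pose to reach, as a shift and turn from the pose commanded when the call began; what a row does not reach only later rows make up. A row lasts 1/10 s, in which the tool goes at most 50 mm and 8.59 degrees, less where a joint would pass 70% of its speed; a pose out of reach is approached as far as the arm can. A call with a gripper value outside its range is refused whole. The fingers move at their own pace and stop on an object; "squeeze" is the grip in N (left out, the last holds). Time passes only in rows, so rows that repeat a pose let the fingers close. It gives the time, the measured TCP pose, the force, the opening and the grip force at its end, in the units of the state.
- ctrl.get_state(): the state, without advancing time (a new reading comes with each control period).
- ctrl.get_image(name): name is "side" or "top"; returns a dict with "pixels" (400x640x3 uint8, red, green, blue), "camera_matrix" (3x3 intrinsics, pixels), "k1" (the pictures are not rectified: a ray, as slopes to the right and down, at radius r is drawn at 1 + k1 r^2 times it, then the intrinsics apply), "cam_to_world" (4x4, takes a point from camera to world coordinates). Camera axes: x right, y down, z forward; pixel columns grow to the right and rows downward; lengths in m; the calibration is good to about 2 mm. A picture is of the moment at which its call begins. There is no depth.
- ctrl.close_job(): hands the job in; it is judged then, once.
The state is a dict: "time": time; "joint_positions": joint angles; "qd": joint speeds; "joint_torque": joint torques, N m; "position": TCP position; "tool_rot": TCP orientation; "ft_force": force on the tool from outside, world axes, zero at the start; "torque": the same for the moment, N m; "grip_width": opening from 0.0 (shut) to 1.0 (fully open); "grip_force": force on a finger pad.
Only numpy, scipy, OpenCV 4.12 (cv2) and the standard library are available. Lean on these libraries where they do the work, as an engineer would, in place of code of your own. Each camera call takes 0.05 s, during which the arm holds its last target. There are 200 camera calls.

TASK

The square yellow dice cup stands open side up on the sideboard: put it away in the square pocket of the wooden games tray, turned over so that its rim rests flat on the pocket's floor, with the little tab at its rim lying in the gap in the pocket's wall. Set it down whenever you need to, but do not drop it or knock it over, and leave the other things on the sideboard where they are.

Things in the scene. Friction and masses are not known exactly. Their poses are not given: they have to be found in the camera images.
- dice_cup: square yellow dice cup, 56 x 56 mm outside, 70 mm tall, walls and bottom 4 mm thick, 100 g, standing mouth up at the start. Origin at the centre of its closed bottom's outside; +z points from bottom to open mouth; its -x side carries the tab (18 mm wide along y, sticking out 12 mm, covering the last 10 mm up to the rim); +x side and bottom carry printed black pips.
- cup_rim (a point): centre of the cup's open mouth, level with the rim (70 mm from the origin along the cup's +z)
- cup_tab (a point): middle of the cup's tab (34 mm from the cup's axis towards the cup's -x, 5 mm back from the rim)
- games_tray: wooden games tray, fixed: board 8 mm thick, from x = -53 to 87 mm, y = -53 to 53 mm. Square pocket, 62 mm inside, fenced by walls 8 mm thick, tops 20 mm above the sideboard; its -x wall has a 26 mm gap in the middle. A fixed row of four black dominoes, tops 15 mm above the sideboard, covers x = 45 to 81 mm. Origin under the pocket's centre at sideboard height; x, y along its sides.
- pocket (a point): centre of the pocket's floor, 8 mm above the sideboard; axes as the tray's
- notch (a point): middle of the gap in the pocket's -x wall, 35 mm from the pocket's centre, 5 mm above its floor
- die_a: a bystander: white 18 mm die; origin at the centre of its underside
- die_b: a bystander: another white 18 mm die; origin at the centre of its underside
- stopper: a bystander: clear glass decanter stopper standing on its broad end, 52 mm across, 64 mm tall; origin at the centre of its underside
- phone_stand: a bystander: black silicone phone stand, 90 x 75 mm base, about 95 mm tall; origin at the centre of its underside
- key_dish: a bystander: round stainless steel keyring dish, 110 mm across, 26 mm tall; origin at the centre of its underside
- remote: a bystander: grey remote control lying flat, 150 x 45 x 16 mm, long along its x; origin at the centre of its underside
- notebook: a bystander: grey notebook lying flat, 144 x 93 x 12 mm, long along its x; origin at the centre of its underside

How it is judged:
At the end, for the whole second after the job is handed in: The cup stands mouth down in the pocket within 0.09 rad of upright, rim within 3 mm of the pocket's floor, mouth centre within 6 mm of the pocket's centre seen from above, tab within 10 mm of the gap's middle seen from above, released and still (angle between dice_cup's own z axis and vertical above 3.05 rad and z of cup_rim in the frame of pocket between -0.003 and 0.003 m and horizontal distance between cup_rim and pocket below 0.006 m and horizontal distance between cup_tab and notch below 0.01 m and linear speed of dice_cup below 0.01 m/s); the robot touches nothing.
It fails at once if the cup is dropped or knocked over (moves faster than 0.45 m/s, a fall of about 10 mm, while the fingers do not touch it) (linear speed of dice_cup above 0.45 m/s and contact force between dice_cup and the fingers below 0.05 N).
It fails at once if a bystander is moved by more than 30 mm (distance of any of die_a, die_b, stopper, phone_stand, key_dish, remote, notebook from where it was at the start of the episode above 0.03 m).
It also fails if it takes over 72 s, if anything falls off the work surface, if the arm or the gripper's body presses on something with over 40 N, if the wrist force passes 120 N, or if a joint passes its speed limit or range.

## Working session

There is one attempt and no reset: what is moved stays moved. The work goes in short steps, Python scripts to look and compute and a tool call to move; the robot and the scene stay as the last step left them, time stands still between calls to the robot, and variables do not carry over. Pictures are saved under pics/ and viewed, at most 13 in all, crops included, and the job is handed in when it is done.

Besides the shell and the picture viewer there is one more tool, called after "Request:" as name(argument=value, ...), one argument or row to a line, values as JSON. carry_out: Moves the arm, as the interface text tells. Its arguments: {"type":"object","properties":{"steps":{"type":"array","items":{"type":"array","items":{"type":"number"}}},"squeeze":{"type":"number"}},"required":["steps"]}

```bash
mkdir -p pics
cat > h.py <<'E'
import numpy as np, cv2
from bench import ctrl
def grab(n,f=None):
    d=ctrl.get_image(n)
    if f: cv2.imwrite('pics/'+f,d['pixels'][:,:,::-1])
    return d
def ray(d,uv):
    K=np.array(d['camera_matrix']);T=np.array(d['cam_to_world'])
    s=(np.array(uv,float)-K[:2,2])/[K[0,0],K[1,1]]
    rd=np.linalg.norm(s);r=rd
    for _ in range(30): r=rd/(1+d['k1']*r*r)
    if rd>0: s=s*r/rd
    return T[:3,3],T[:3,:3]@np.array([s[0],s[1],1])
def onz(d,uv,z):
    o,v=ray(d,uv);return o+v*(z-o[2])/v[2]
def proj(d,p):
    K=np.array(d['camera_matrix']);T=np.array(d['cam_to_world'])
    c=T[:3,:3].T@(np.array(p)-T[:3,3]);s=c[:2]/c[2];s=s*(1+d['k1']*(s@s))
    return s*[K[0,0],K[1,1]]+K[:2,2]
E
python3 - <<'E'
from h import *
for n in('top','side'):
    d=grab(n,n+'0.png');print(n,np.round(d['cam_to_world'],3).tolist(),d['camera_matrix'][0][0],d['k1'])
s=ctrl.get_state();print(s['time'],s['position'],s['tool_rot'],s['grip_width'])
E
```

```text
top [[-0.019, -0.985, 0.17, 0.389], [-1.0, 0.019, -0.001, -0.014], [-0.002, -0.17, -0.985, 1.4], [0.0, 0.0, 0.0, 1.0]] 394.5893861040968 -0.08210009746921616
side [[-0.992, -0.05, 0.116, 0.499], [-0.126, 0.483, -0.867, 0.875], [-0.012, -0.874, -0.486, 0.557], [0.0, 0.0, 0.0, 1.0]] 400.4841500856487 0.006193404751547462
0.1 [ 0.29339416 -0.57945181  0.22152728] [-3.05401875e+00 -7.29289994e-01  8.22521609e-04] 0.9991864871507883
```

View pics/top0.png

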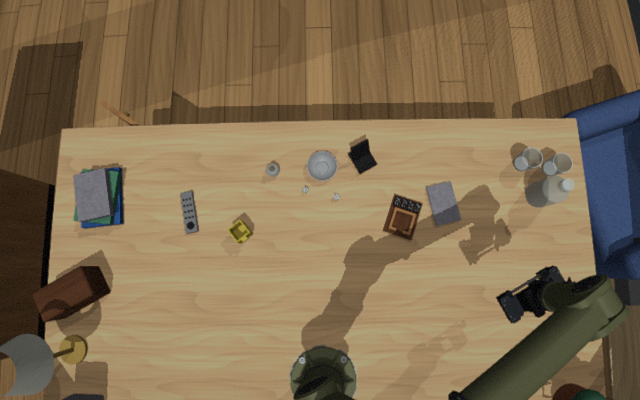

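View pics/side0.png

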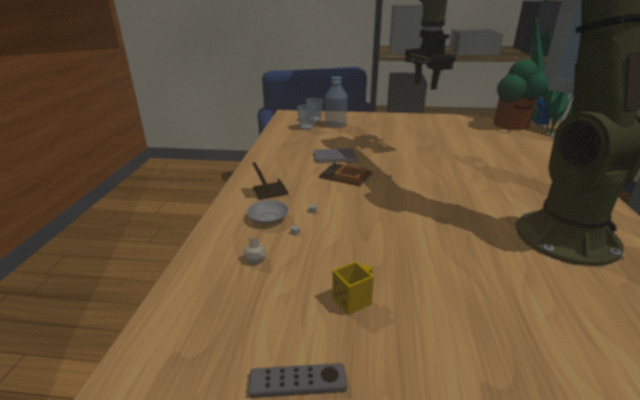

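The top view shows the cup at about (240,231) and the tray at (403,217) with its dominoes at the upper side. In the side view the cup is at (353,287), with its tab pointing back-right at about (370,270).

Run:
```python
from h import *
t=grab('top');s=grab('side')
def crop(d,cx,cy,w,h):
    return cv2.resize(d['pixels'][cy-h:cy+h,cx-w:cx+w,::-1],(400,300),interpolation=cv2.INTER_CUBIC)
out=np.vstack([np.hstack([crop(t,240,231,20,15),crop(t,403,217,32,24)]),np.hstack([crop(s,353,287,40,30),crop(s,346,174,32,24)])])
out=np.clip(out.astype(float)*1.5,0,255).astype(np.uint8)
cv2.imwrite('pics/crop1.png',out)
hsv=cv2.cvtColor(t['pixels'],cv2.COLOR_RGB2HSV)
m=cv2.inRange(hsv,(22,150,60),(35,255,255));
n,l,st,c=cv2.connectedComponentsWithStats(m)
print([ (st[i].tolist(),c[i].tolist()) for i in range(1,n) if st[i][4]>30])
for uv,z in [((240,231),.07),((403,217),.01)]: print(onz(t,uv,z))
```

```text
[([228, 220, 24, 23, 323], [239.86996904024767, 231.37770897832817])]
[0.5032221  0.26913608 0.07      ]
[ 0.54721306 -0.29659703  0.01      ]
```

View pics/crop1.png

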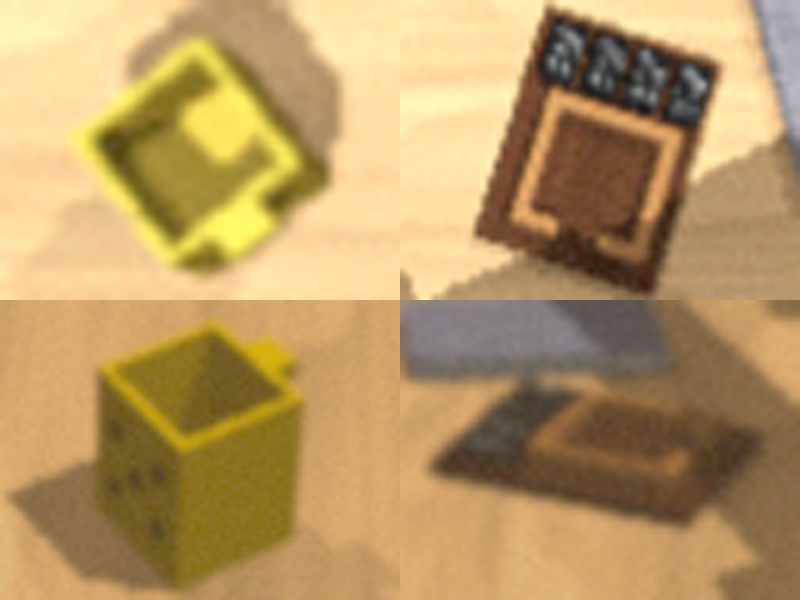

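The crops show the cup's rim corners at about (75,140), (205,38), (303,165) and (180,265), with the tab at (258,220) facing the robot. The tray's board corners are at (548,5), (720,65), (655,293) and (475,235), and its notch also faces the robot.

Run:
```python
from h import *
t=grab('top');s=grab('side')
f=lambda p,o,k:(o[0]+(p[0]+.5)/k-.5,o[1]+(p[1]+.5)/k-.5)
def kab(loc,pts):
    A=np.array(loc,float)[:,:2];B=np.array(pts)[:,:2]
    a=A-A.mean(0);b=B-B.mean(0)
    th=np.arctan2((a[:,0]*b[:,1]-a[:,1]*b[:,0]).sum(),(a*b).sum())
    R=np.array([[np.cos(th),-np.sin(th)],[np.sin(th),np.cos(th)]])
    c=B.mean(0)-R@A.mean(0)
    print('pose',c.round(4),np.degrees(th).round(1),'res mm',((A@R.T+c-B)*1000).round(1).tolist())
# cup corners L,T,R,B ; tab faces lower-right
P=[onz(t,f(p,(220,216),10),.07) for p in[(75,140),(205,38),(303,165),(180,268)]]
kab([(-.028,.028),(.028,.028),(.028,-.028),(-.028,-.028)],P)
P=[onz(s,f(p,(313,257),5),.07) for p in[(302,102),(182,150),(98,72),(210,20)]]
kab([(-.028,.028),(.028,.028),(.028,-.028),(-.028,-.028)],P)
o=(371,193)
B=[onz(t,f(p,o,6.25),.008) for p in[(148,5),(320,65),(255,293),(75,235)]]
kab([(.087,.053),(.087,-.053),(-.053,-.053),(-.053,.053)],B)
B=[onz(t,f(p,o,6.25),.02) for p in[(152,88),(288,130),(245,265),(110,222)]]
kab([(.039,.039),(.039,-.039),(-.039,-.039),(-.039,.039)],B)
for n,uv in dict(dA=(306,189),dB=(336,197),stop=(272,169),dish=(322,165),stand=(361,157),rem=(189,212),nb=(443,203)).items(): print(n,onz(t,uv,.015).round(3))
S=[onz(s,f(p,(314,150),6.25),.008) for p in[(430-400,468-300),(688-400,522-300),(765-400,436-300)]]
print(np.round(S,4).tolist())
```

```text
pose [0.504  0.2739] -51.3 res mm [[-0.5, -0.2], [0.5, 0.0], [0.5, -1.0], [-0.5, 1.3]]
pose [0.506  0.2813] 38.9 res mm [[-0.6, -1.6], [0.0, 2.3], [1.6, -1.0], [-1.0, 0.3]]
pose [ 0.5338 -0.2898] -19.7 res mm [[0.2, 0.7], [1.3, -1.6], [-1.1, 0.9], [-0.4, 0.0]]
pose [ 0.5329 -0.2918] -19.5 res mm [[-0.8, -0.4], [-1.3, 2.3], [0.9, -0.2], [1.2, -1.7]]
dA [0.654 0.046 0.015]
dB [ 0.623 -0.06   0.015]
stop [0.73  0.168 0.015]
dish [ 0.741 -0.012  0.015]
stand [ 0.768 -0.154  0.015]
rem [0.579 0.466 0.015]
nb [ 0.594 -0.442  0.015]
[[0.6314, -0.2561, 0.008], [0.5009, -0.2091, 0.008], [0.4639, -0.3111, 0.008]]
```

```bash
cat >> h.py <<'E'
from scipy.spatial.transform import Rotation as Ro
def tool(head,tilt,flip=0):
    "tool z along heading (deg), tilt deg from straight down outward; y horizontal at head-90 (+180 if flip)"
    h,a=np.radians(head),np.radians(tilt)
    z=np.array([np.cos(h)*np.sin(a),np.sin(h)*np.sin(a),-np.cos(a)])
    y=np.array([np.sin(h),-np.cos(h),0])*(-1 if flip else 1)
    return Ro.from_matrix(np.c_[np.cross(y,z),y,z])
def now():
    s=ctrl.get_state();return np.array(s['position']),Ro.from_rotvec(s['tool_rot']),s
def delta(p,R):
    q,Q,_=now();return (R*Q.inv()).as_rotvec(degrees=True).round(1),((np.array(p)-q)*100).round(2)
def show():
    q,Q,s=now();m=Q.as_matrix()
    print('t',round(s['time'],2),'tcp',q.round(4),'z',m[:,2].round(3),'y',m[:,1].round(3),'w',round(s['grip_width']*87,1),'gf',s['grip_force'],'F',np.round(s['ft_force'],1),'j',np.round(s['joint_positions'],2))
E
python3 - <<'E'
from h import *
show()
R=tool(38.8,45)
t=R.as_matrix()[:,2];g=np.array([.5085,.2784,.0316])
print(t);print(delta(g-.12*t,R))
E
```

```text
t 0.3 tcp [ 0.2935 -0.5797  0.2222] z [-0.     0.001 -1.   ] y [ 0.452 -0.892 -0.001] w 87.0 gf 0.0 F [ 1.  -0.3 -0.2] j [ 1.12  0.32 -0.07  1.45  0.02  1.37 -0.06]
[ 0.55107516  0.4430758  -0.70710678]
(array([ 24.4, -37.9,  11.3]), array([ 14.88,  80.5 , -10.57]))
```

Request:
carry_out(
  steps=[
    [0, 0, 0, 6, 5, 0, 1],
    [0, 0, 0, 11, 10, 0, 1],
    [0, 0, 0, 16, 15, 0, 1],
    [0, 0, 0, 19, 20, 0, 1],
    [0, 0, 0, 21, 25, 0, 1],
    [0, 0, 0, 22, 30, 0, 1],
    [0, 0, 0, 22, 35, 0, 1],
    [0, 0, 0, 22, 40, 0, 1],
    [0, 0, 0, 22, 45, 0, 1],
    [0, 0, 0, 22, 50, 0, 1],
    [0, 0, 0, 22, 55, 0, 1],
    [0, 0, 0, 22, 60, 0, 1],
  ],
)

```text
time: 1.5
position: [0.512, -0.0519, 0.2228]
tool_rot: [3.055, 0.73, 0.001]
ft_force: [1.1, -0.1, -0.0]
grip_width: 1.0
grip_force: 0.0
```

Run:
```python
from h import *
show()
R=tool(38.8,45)
t=R.as_matrix()[:,2];g=np.array([.5085,.2784,.0316])
for b in(.12,.09):print(delta(g-b*t,R))
```

```text
t 1.5 tcp [ 0.512  -0.0519  0.2228] z [ 0.001 -0.001 -1.   ] y [ 0.452 -0.892  0.001] w 87.0 gf 0.0 F [ 1.1 -0.1 -0. ] j [ 0.49  0.05 -0.46  1.77  0.03  1.32 -1.07]
(array([ 24.5, -37.8,  11.3]), array([ -6.97,  27.71, -10.64]))
(array([ 24.5, -37.8,  11.3]), array([ -5.31,  29.04, -12.76]))
```

Request:
carry_out(
  steps=[
    [0, 0, 0, 0, 5, 0, 1],
    [3, -5, 1.5, 0, 10, 0, 1],
    [6, -9, 3, 0, 15, 0, 1],
    [9, -14, 4, 0, 20, 0, 1],
    [12, -19, 5.5, -2, 24, 0, 1],
    [15, -24, 7, -4, 27.7, 0, 1],
    [18, -28, 8.5, -6, 27.7, -2, 1],
    [21, -33, 10, -7, 27.7, -4, 1],
    [24.5, -37.8, 11.3, -7, 27.7, -6, 1],
    [24.5, -37.8, 11.3, -7, 27.7, -8, 1],
    [24.5, -37.8, 11.3, -7, 27.7, -10, 1],
    [24.5, -37.8, 11.3, -7, 27.7, -10.6, 1],
  ],
)

```text
time: 2.7
position: [0.4686, 0.2394, 0.1345]
tool_rot: [-2.549, -0.917, -0.957]
ft_force: [0.2, -0.3, -0.3]
grip_width: 1.003
grip_force: 0.0
```

Run:
```python
from h import *
show()
R=tool(38.8,45)
t=R.as_matrix()[:,2];g=np.array([.5085,.2784,.0316])
for b in(.12,.0):print(delta(g-b*t,R))
```

```text
t 2.7 tcp [0.4686 0.2394 0.1345] z [ 0.496  0.444 -0.747] y [ 0.645 -0.764 -0.026] w 87.2 gf 0.0 F [ 0.2 -0.3 -0.3] j [ 0.3  -0.3  -0.57  2.43 -1.07  0.5  -0.34]
(array([ 0.9, -3.5, -1.4]), array([-2.62, -1.42, -1.8 ]))
(array([ 0.9, -3.5, -1.4]), array([  3.99,   3.9 , -10.29]))
```

Request:
carry_out(
  steps=[
    [0.9, -3.5, -1.4, 0.7, 1.2, -6, 1],
    [0.9, -3.5, -1.4, 0.7, 1.2, -6.1, 1],
    [0.9, -3.5, -1.4, 0.7, 1.2, -6.1, 1],
    [0.9, -3.5, -1.4, 0.7, 1.2, -6.1, 1],
  ],
)

```text
time: 3.1
position: [0.4907, 0.2533, 0.0797]
tool_rot: [-2.551, -0.896, -1.019]
ft_force: [0.4, -0.4, 0.2]
grip_width: 0.997
grip_force: 0.0
```

Run:
```python
from h import *
show()
R=tool(38.8,45)
t=R.as_matrix()[:,2];g=np.array([.5085,.2784,.0316])
for b in(.06,.0):print(delta(g-b*t,R))
for n in('side',):
  d=grab(n);cv2.imwrite('pics/a.png',cv2.resize(d['pixels'][180:340,240:480,::-1],(720,480)))
```

```text
t 3.1 tcp [0.4907 0.2533 0.0797] z [ 0.535  0.436 -0.723] y [ 0.627 -0.779 -0.006] w 86.7 gf 0.0 F [ 0.4 -0.4  0.2] j [ 0.8  -0.16 -1.12  2.45 -1.55  0.36  0.14]
(array([ 0.6, -1.2, -0. ]), array([-1.53, -0.14, -0.56]))
(array([ 0.6, -1.2, -0. ]), array([ 1.78,  2.51, -4.81]))
```

View pics/a.png

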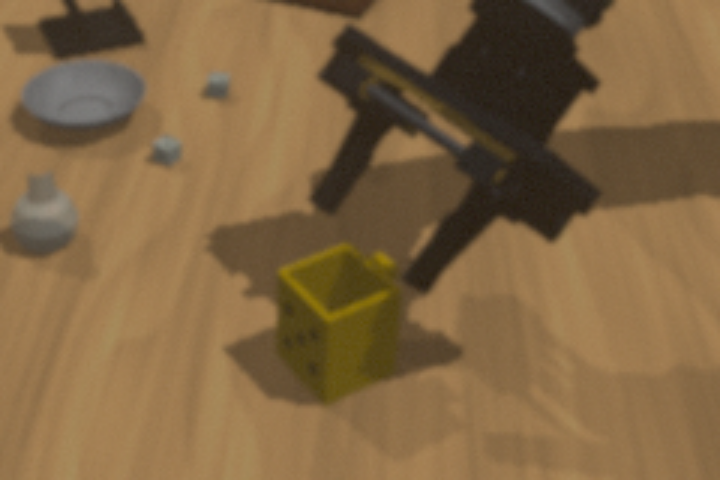

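The picture shows the open fingers straddling the tab side, with the right finger tip at (420,285) and the left at (325,205). The cup is untouched.

Request:
carry_out(
  steps=[
    [0.6, -1.2, 0, 0.2, 0.8, -2, 1],
    [0.6, -1.2, 0, 0.8, 1.6, -3.4, 1],
    [0.6, -1.2, 0, 1.78, 2.5, -4.8, 1],
    [0.6, -1.2, 0, 1.78, 2.5, -4.8, 1],
    [0.6, -1.2, 0, 1.78, 2.5, -4.8, 1],
  ],
)

```text
time: 3.65
position: [0.5075, 0.2734, 0.0575]
tool_rot: [-2.548, -0.909, -0.995]
ft_force: [-0.9, 0.7, -2.9]
grip_width: 0.999
grip_force: 0.0
```

Run:
```python
from h import *
show()
R=tool(38.8,45)
print(delta([.5085,.2784,.0316],R))
```

```text
t 3.65 tcp [0.5075 0.2734 0.0575] z [ 0.519  0.441 -0.732] y [ 0.637 -0.771 -0.012] w 86.9 gf 0.0 F [-0.9  0.7 -2.9] j [ 0.96  0.14 -1.37  2.4  -1.56  0.1   0.28]
(array([ 0.8, -2.1, -0.8]), array([ 0.1 ,  0.5 , -2.59]))
```

```bash
cat > fk.py <<'E'
import numpy as np
from scipy.spatial.transform import Rotation as Ro
def chain(j,s):
    e=lambda ax,a:Ro.from_euler(ax,a).as_matrix()
    R=np.eye(3);out=[]
    for i,ax in enumerate('zyzyzyz'):
        R=R@e(ax,s[i]*j[i]);out.append(R)
    return out
E
python3 - <<'E'
from fk import *
import itertools
D=[([1.116,.321,-.07,1.45,.023,1.371,-.057],(.2935,-.5797,.2222),(0,0,-1),(.452,-.892,0)),
([.49,.05,-.46,1.77,.03,1.32,-1.07],(.512,-.0519,.2228),(0,0,-1),(.452,-.892,0)),
([.3,-.3,-.57,2.43,-1.07,.5,-.34],(.4686,.2394,.1345),(.496,.444,-.747),(.645,-.764,-.026)),
([.8,-.16,-1.12,2.45,-1.55,.36,.14],(.4907,.2533,.0797),(.535,.436,-.723),(.627,-.779,-.006)),
([.96,.14,-1.37,2.4,-1.56,.1,.28],(.5075,.2734,.0575),(.519,.441,-.732),(.637,-.771,-.012))]
res=[]
for s in itertools.product((1,-1),repeat=7):
  for o in (0,np.pi/2,-np.pi/2,np.pi):
    e=0
    for j,p,z,y in D:
        R=chain(j,s)[-1]; z7=R[:,2]; 
        y7=R@[np.sin(o),np.cos(o),0]
        a=np.arctan2(p[1],p[0])
        e+=np.sum((z7-z)**2)+np.sum((y7-y)**2)
    res.append((e,s,o))
res.sort(key=lambda r:r[0])
for e,s,o in res[:3]:
    A=[];b=[]
    for j,p,z,y in D:
        c=chain(j,s)
        # H, L1, e1(x offset at elbow), L2, x off after 4, L3, x off wrist
        A.append(np.c_[[0,0,1],c[1][:,2],c[2][:,0],c[3][:,2],c[3][:,0],c[5][:,2],c[5][:,0]]);b+=list(p)
    x,r,*_=np.linalg.lstsq(np.vstack(A),np.array(b),rcond=None)
    print(e,s,o,x.round(3),r, (np.vstack(A)@x-b).round(3))
E
```

```text
0.0003540123086417199 (-1, 1, -1, 1, -1, 1, -1) -1.5707963267948966 [ 0.238  0.464 -0.007  0.499 -0.004  0.363 -0.017] [0.0015276] [ 0.021  0.016  0.001  0.005  0.026  0.    -0.001  0.008  0.001 -0.001
  0.001 -0.003  0.    -0.005  0.001]
1.573386273250639 (-1, -1, -1, 1, -1, 1, -1) -1.5707963267948966 [ 0.632 -0.865  0.809 -0.12  -0.082 -0.29   0.149] [0.03423663] [ 0.005  0.054  0.01   0.053  0.032 -0.045 -0.059 -0.043 -0.099  0.002
  0.024  0.052  0.02   0.012  0.081]
2.2074236089328667 (-1, -1, 1, -1, 1, -1, -1) -1.5707963267948966 [-1.859 -0.329 -0.483 -0.724  1.496 -0.877 -0.541] [0.23113846] [-0.092  0.015 -0.06  -0.289 -0.305  0.067 -0.156 -0.039 -0.018  0.092
 -0.051  0.003 -0.012 -0.025  0.008]
```

Run:
```python
from fk import *
D=[([1.116,.321,-.07,1.45,.023,1.371,-.057],(.2935,-.5797,.2222)),
([.49,.05,-.46,1.77,.03,1.32,-1.07],(.512,-.0519,.2228)),
([.3,-.3,-.57,2.43,-1.07,.5,-.34],(.4686,.2394,.1345)),
([.8,-.16,-1.12,2.45,-1.55,.36,.14],(.4907,.2533,.0797)),
([.96,.14,-1.37,2.4,-1.56,.1,.28],(.5075,.2734,.0575))]
s=(-1,1,-1,1,-1,1,-1)
A=[];b=[]
for j,p in D:
    c=chain(j,s)
    A.append(np.c_[[0,0,1],c[1][:,2],c[3][:,2],c[5][:,2],c[1][:,1],c[3][:,1],c[5][:,1]]);b+=list(p)
A=np.vstack(A)
x,r,*_=np.linalg.lstsq(A,np.array(b),rcond=None)
print(x.round(4),r,(A@x-b).round(4))
```

```text
[ 0.2475  0.4718  0.5111  0.3717 -0.0145 -0.0116 -0.0007] [5.08698465e-06] [-0.0005 -0.0001 -0.0003 -0.0001  0.0007  0.0004  0.0005 -0.0004  0.0009
 -0.0009  0.0006 -0.0011  0.0007 -0.0003  0.0001]
```

```bash
cat >> fk.py <<'E'
from scipy.optimize import least_squares, minimize
S=(-1,1,-1,1,-1,1,-1)
lo=np.array([-2.86,-.3,-1.38,.06,-1.56,.09,-2.69]);hi=np.array([2.86,2.09,1.24,2.45,4.7,2.05,2.69])
def fk(j):
    c=chain(j,S)
    p=np.array([0,0,.2475])+.4718*c[1][:,2]+.5111*c[3][:,2]+.3717*c[5][:,2]-.0145*c[1][:,1]-.0116*c[3][:,1]
    R=c[6]@Ro.from_euler('z',np.pi/2).as_matrix()   # y7=-x
    return p,R
def ik(p,R,seeds=None,n=25,w=.03):
    best=(-9,None);rng=np.random.default_rng(0);mid=(lo+hi)/2;h=(hi-lo)/2
    mid=mid.copy();mid[4]=0.6
    for k in range(n):
        j0=seeds[k] if seeds is not None and k<len(seeds) else lo+(hi-lo)*rng.random(7)
        f=lambda j:np.r_[(fk(j)[0]-p)*10,(Ro.from_matrix(fk(j)[1].T@R)).as_rotvec()*3,w*.1*(j-mid)/h]
        r=least_squares(f,j0,bounds=(lo,hi),max_nfev=60)
        q,Q=fk(r.x)
        if np.linalg.norm(q-p)<.004 and Ro.from_matrix(Q.T@R).magnitude()<.02:
            m=np.minimum(r.x-lo,hi-r.x).min()
            if m>best[0]: best=(m,r.x)
    return best
E
cat > plan.py <<'E'
from fk import *
from h import tool
import sys
def T(g,head,tilt,flip):
    R=tool(head,tilt,flip).as_matrix();return np.array(g)+.019*R[:,2],R
cup=np.array([.504,.275]);tray=np.array([.5335,-.291])
pr=lambda n,b:print(n,round(b[0],2),None if b[1] is None else b[1].round(2))
print(fk([1.116,.321,-.07,1.45,.023,1.371,-.057])[1].round(2).tolist())
a=45
for d,hp,hq in(('+x',38.8,-19.6),('+y',128.8,-109.6),('-y',-51.2,70.4)):
  for fl in(0,1):
    pr(f'{d} pick {fl}',ik(*T([*cup,.04],hp,a,fl)));pr(f'{d} place {fl}',ik(*T([*tray,.053],hq,a,fl)))
for st in((.6,.12),(.55,.12)):
  for hh in(0,90,-90,180):
    for fl in (0,1): pr(f'stage {st} {hh} {fl}',ik(*T([*st,.036],hh,a,fl)))
E
time python3 plan.py
```

```text
[[0.89, 0.45, -0.0], [0.45, -0.89, -0.0], [-0.0, 0.0, -1.0]]
+x pick 0 0.02 [ 0.62  0.25 -1.09  2.43  3.13  0.16  1.9 ]
+x place 0 0.07 [ 0.57  0.13 -0.04  2.38  3.88  0.2   0.98]
+x pick 1 0.03 [ 0.85  0.45 -1.35  2.42  2.33  0.24 -0.33]
+x place 1 0.1 [ 1.72  0.39 -1.24  2.35  2.26  0.2  -0.33]
+y pick 0 0.79 [ 0.23  0.71 -0.53  1.64 -0.38  1.26  0.63]
+y place 0 0.46 [ 0.66  0.7  -0.78  1.75  1.16  1.53  2.23]
+y pick 1 0.51 [-0.44  0.67  0.37  1.67 -0.86  1.47 -2.18]
+y place 1 0.68 [ 0.26  0.56 -0.27  1.77  0.92  1.32 -0.8 ]
-y pick 0 0.5 [-0.39  0.64 -0.72  1.85  1.12  1.46  2.19]
-y place 0 0.73 [ 1.04  0.68 -0.29  1.57 -0.54  1.32  0.68]
-y pick 1 0.6 [-0.46  0.61 -0.63  1.85  1.08  1.42 -0.93]
-y place 1 0.47 [ 0.4   0.75  0.6   1.59 -0.99  1.58 -2.16]
stage (0.6, 0.12) 0 0 0.1 [ 0.11  0.22 -0.53  2.35  2.    0.4   2.47]
stage (0.6, 0.12) 0 1 0.11 [ 0.79  0.54 -1.27  2.34  1.95  0.71 -0.38]
stage (0.6, 0.12) 90 0 0.67 [ 0.59  0.63 -0.52  1.78 -0.58  1.    0.5 ]
stage (0.6, 0.12) 90 1 0.33 [-0.07  0.58  0.29  1.8  -1.01  1.24 -2.36]
stage (0.6, 0.12) -90 0 0.5 [-0.37  0.73 -0
[... 176 characters left out ...]
tage (0.6, 0.12) 180 1 0.15 [-0.16  0.99 -0.01  1.02 -0.12  1.9  -1.74]
stage (0.55, 0.12) 0 0 0.01 [ 0.76  0.34 -1.25  2.44  1.95  0.6   2.6 ]
stage (0.55, 0.12) 0 1 0.01 [ 0.58  0.23 -1.05  2.44  1.96  0.51 -0.63]
stage (0.55, 0.12) 90 0 0.56 [ 0.85  0.65 -0.8   1.89 -0.41  0.92  0.41]
stage (0.55, 0.12) 90 1 0.39 [-0.14  0.52  0.38  1.93 -1.03  1.23 -2.3 ]
stage (0.55, 0.12) -90 0 0.53 [-0.47  0.65 -0.21  1.66  0.72  1.47  2.16]
stage (0.55, 0.12) -90 1 0.72 [-1.02  0.7   0.52  1.68  0.34  1.29 -0.71]
stage (0.55, 0.12) 180 0 0.24 [-0.04  0.91 -0.24  1.2  -0.    1.81  1.31]
stage (0.55, 0.12) 180 1 0.24 [-0.07  0.9  -0.19  1.2  -0.03  1.81 -1.82]
real	2m24.939s
user	2m25.149s
sys	0m0.236s
```

Request:
carry_out(
  steps=[
    [0, 0, 0, -1, -1, 3, 1],
    [0, 0, 0, -1, -1, 7, 1],
    [0, 0, 0, 0, 0, 11, 1],
    [0, 0, 0, 2, 0, 15, 1],
    [0, 0, 0, 5, 0, 18, 1],
    [0, 0, 0, 8, 0, 20, 1],
    [0, 0, 0, 10, 0, 20, 1],
    [0, 0, 0, 10, 0, 20, 1],
  ],
)

```text
time: 4.45
position: [0.6121, 0.2703, 0.2617]
tool_rot: [-2.548, -0.899, -1.004]
ft_force: [0.0, -0.6, -0.2]
grip_width: 1.002
grip_force: 0.0
```

Run:
```python
from h import *
show()
p=now()[0]
print(delta(p,tool(128.8,0)))
R=tool(128.8,45);t=R.as_matrix()[:,2];print(t)
```

```text
t 4.45 tcp [0.6121 0.2703 0.2617] z [ 0.526  0.44  -0.728] y [ 0.631 -0.775 -0.013] w 87.1 gf 0.0 F [ 0.  -0.6 -0.2] j [ 0.68 -0.12 -0.92  2.01 -0.72  0.6  -0.69]
(array([-47.7,   4.3,  85.2]), array([0., 0., 0.]))
[-0.4430758   0.55107516 -0.70710678]
```

Request:
carry_out(
  steps=[
    [-4, 0.4, 7.1, -1, -1, 0, 1],
    [-8, 0.7, 14.2, -2, -2, 0, 1],
    [-12, 1.1, 21.3, -3, -3, 0, 1],
    [-16, 1.4, 28.4, -4, -4, 0, 1],
    [-20, 1.8, 35.5, -5, -5, 0, 1],
    [-24, 2.2, 42.6, -6, -6, 0, 1],
    [-28, 2.5, 49.7, -6, -7, 0, 1],
    [-32, 2.9, 56.8, -6, -8, 0, 1],
    [-36, 3.2, 63.9, -6, -8, 0, 1],
    [-40, 3.6, 71, -6, -8, 0, 1],
    [-44, 4, 78.1, -6, -8, 0, 1],
    [-47.7, 4.3, 85.2, -6, -8, 0, 1],
  ],
)

```text
time: 5.65
position: [0.5482, 0.1905, 0.2582]
tool_rot: [1.348, 2.834, -0.014]
ft_force: [-0.4, 0.2, -0.4]
grip_width: 0.997
grip_force: 0.0
```

Run:
```python
from h import *
show()
R=tool(128.8,45);t=R.as_matrix()[:,2]
yc=np.array([np.cos(np.radians(128.8)),np.sin(np.radians(128.8)),0])
g=np.array([.5045,.2755,.040])-.006*yc+.019*t
print(g); 
for b in(.1,0):print(delta(g-b*t,R))
```

```text
t 5.65 tcp [0.5482 0.1905 0.2582] z [-0.001 -0.01  -1.   ] y [ 0.776  0.631 -0.007] w 86.8 gf 0.0 F [-0.4  0.2 -0.4] j [ 0.41  0.28 -0.96  1.55  0.24  1.44  0.12]
[0.49984118 0.2812944  0.02656497]
(array([35.5, 28.3, -0.5]), array([ -0.41,   3.57, -16.1 ]))
(array([35.5, 28.3, -0.5]), array([ -4.84,   9.08, -23.17]))
```

Request:
carry_out(
  steps=[
    [6, 4.7, 0, -0.4, 1, -1.5, 1],
    [12, 9.4, 0, -0.4, 1.5, -4, 1],
    [18, 14, 0, -0.4, 2, -7, 1],
    [24, 19, -0.3, -0.4, 2.5, -10, 1],
    [30, 24, -0.4, -0.4, 3.6, -13, 1],
    [35.5, 28.3, -0.5, -0.4, 3.6, -16.3, 1],
    [35.5, 28.3, -0.5, -0.4, 3.6, -16.3, 1],
    [35.5, 28.3, -0.5, -0.4, 3.6, -16.3, 1],
  ],
)

```text
time: 6.45
position: [0.5439, 0.2271, 0.0946]
tool_rot: [-1.043, -2.156, -0.428]
ft_force: [0.3, 1.3, 1.7]
grip_width: 0.998
grip_force: 0.0
```

Run:
```python
from h import *
show()
R=tool(128.8,45)
print(delta([.4998,.2813,.0246],R))
for n in('side',):
  d=grab(n);cv2.imwrite('pics/b.png',cv2.resize(d['pixels'][180:340,240:480,::-1],(720,480)))
```

```text
t 6.45 tcp [0.5439 0.2271 0.0946] z [-0.444  0.554 -0.705] y [ 0.783  0.622 -0.004] w 86.8 gf 0.0 F [0.3 1.3 1.7] j [ 0.54  0.84 -0.92  1.48 -0.08  1.41  0.4 ]
(array([ 0. , -0.3,  0.3]), array([-4.41,  5.42, -7.  ]))
```

View pics/b.png

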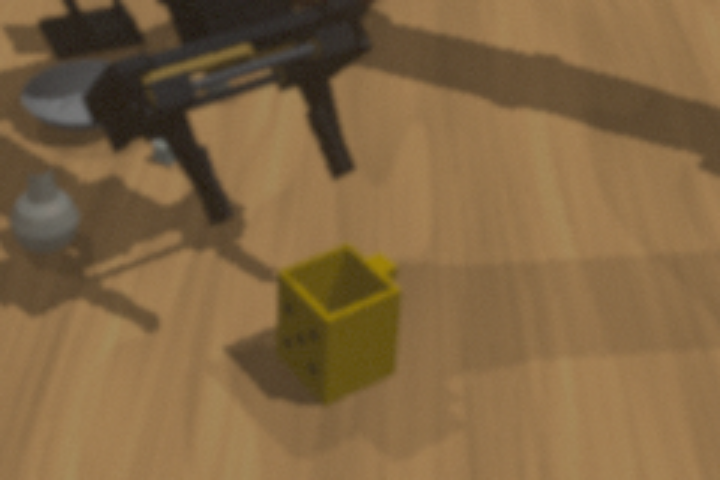

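The fingers, with tips at (220,215) and (343,170), are lined up behind the cup and open across its pip and tab sides. I'll advance and grip.

Request:
carry_out(
  steps=[
    [0, 0, 0, -1.1, 1.4, -1.8, 1],
    [0, 0, 0, -2.2, 2.7, -3.5, 1],
    [0, 0, 0, -3.3, 4.1, -5.3, 1],
    [0, 0, 0, -4.4, 5.4, -7, 1],
    [0, 0, 0, -4.4, 5.4, -7, 1],
    [0, 0, 0, -4.4, 5.4, -7, 0.85],
    [0, 0, 0, -4.4, 5.4, -7, 0.75],
    [0, 0, 0, -4.4, 5.4, -7, 0.65],
    [0, 0, 0, -4.4, 5.4, -7, 0.55],
    [0, 0, 0, -4.4, 5.4, -7, 0.4],
    [0, 0, 0, -4.4, 5.4, -7, 0.4],
    [0, 0, 0, -4.4, 5.4, -7, 0.4],
  ],
  squeeze=15,
)

```text
time: 7.7
position: [0.5023, 0.2806, 0.0259]
tool_rot: [-1.043, -2.159, -0.435]
ft_force: [1.4, -1.9, 3.9]
grip_width: 0.645
grip_force: 15.0
```

Run:
```python
from h import *
show()
d=grab('side');cv2.imwrite('pics/c.png',cv2.resize(d['pixels'][180:340,240:480,::-1],(720,480)))
```

```text
t 7.7 tcp [0.5023 0.2806 0.0259] z [-0.439  0.556 -0.706] y [0.784 0.621 0.002] w 56.1 gf 14.998422522330657 F [ 1.4 -1.9  3.9] j [ 0.5   0.88 -0.92  1.62 -0.07  1.22  0.4 ]
```

View pics/c.png

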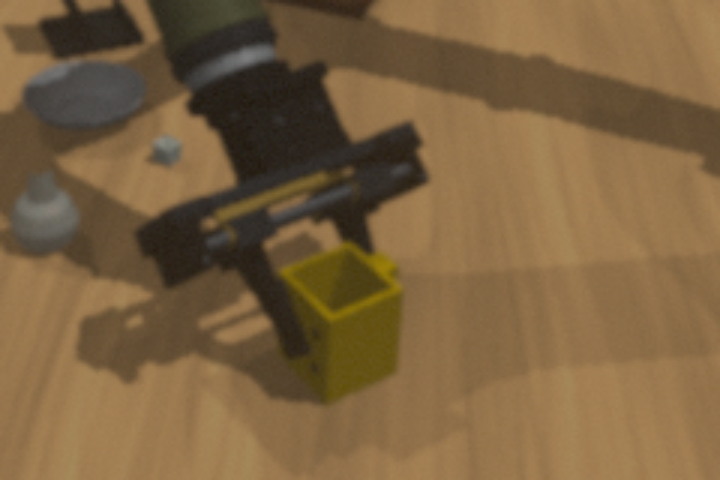

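The cup is gripped on its pip and tab faces, with a pad at (295,340) and a measured width of 56 mm. Next I lift it and tilt it 90°.

Request:
carry_out(
  steps=[
    [0, 0, 0, 0, 0, 2, 0.4],
    [0, 0, 0, 0, 0, 5, 0.4],
    [0, 0, 0, 0, 0, 8, 0.4],
  ],
  squeeze=20,
)

```text
time: 8.05
position: [0.5007, 0.2811, 0.1071]
tool_rot: [-1.04, -2.159, -0.433]
ft_force: [0.7, 0.3, -0.8]
grip_width: 0.639
grip_force: 20.0
```

Request:
carry_out(
  steps=[
    [-6.4, -5.1, 0, 0, 0, 0, 0.4],
    [-12.8, -10.2, 0, 0, 0, 0, 0.4],
    [-19.2, -15.2, 0, 0, 0, 0, 0.4],
    [-25.7, -20.3, 0, 0, 0, 0, 0.4],
    [-32.1, -25.4, 0, 0, 0, 0, 0.4],
    [-38.5, -30.5, 0, 0, 0, 0, 0.4],
    [-44.9, -35.6, 0, 0, 0, 0, 0.4],
    [-51.3, -40.7, 0, 0, 0, 0, 0.4],
    [-57.8, -45.7, 0, 0, 0, 0, 0.4],
    [-64.2, -50.8, 0, 0, 0, 0, 0.4],
    [-70.6, -55.9, 0, 0, 0, 0, 0.4],
    [-70.6, -55.9, 0, 0, 0, 0, 0.4],
  ],
)

```text
time: 9.25
position: [0.4961, 0.2852, 0.1023]
tool_rot: [1.031, 2.172, -0.435]
ft_force: [-1.5, 1.2, -1.7]
grip_width: 0.642
grip_force: 20.0
```

Run:
```python
from h import *
show()
p,Q,_=now();m=Q.as_matrix()
print(delta([p[0],p[1],.0246],tool(-51.5,45,1)))
d=grab('side');cv2.imwrite('pics/d.png',cv2.resize(d['pixels'][180:340,240:480,::-1],(720,480)))
```

```text
t 9.25 tcp [0.4961 0.2852 0.1023] z [ 0.439 -0.551 -0.71 ] y [ 0.777  0.63  -0.008] w 55.8 gf 19.999337824992836 F [-1.5  1.2 -1.7] j [-0.45  0.51 -0.69  1.8   1.    1.51 -0.83]
(array([ 0.1, -0.5, -0.5]), array([ 0.  ,  0.  , -7.77]))
```

View pics/d.png

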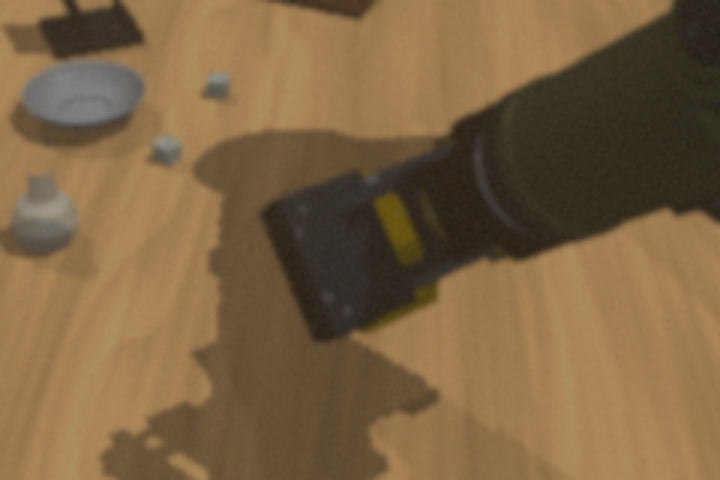

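The gripper at (340,260) now hides the cup, which has turned as planned. I'll lower it until it makes contact.

Request:
carry_out(
  steps=[
    [0.1, -0.5, -0.5, 0, 0, -2, 0.4],
    [0.1, -0.5, -0.5, 0, 0, -4, 0.4],
    [0.1, -0.5, -0.5, 0, 0, -6, 0.4],
    [0.1, -0.5, -0.5, 0, 0, -7, 0.4],
    [0.1, -0.5, -0.5, 0, 0, -7.4, 0.4],
    [0.1, -0.5, -0.5, 0, 0, -7.4, 0.4],
  ],
)

```text
time: 9.9
position: [0.5021, 0.2801, 0.0316]
tool_rot: [1.056, 2.151, -0.431]
ft_force: [0.1, 0.8, -1.3]
grip_width: 0.642
grip_force: 20.0
```

Request:
carry_out(
  steps=[
    [0, 0, 0, 0, 0, -0.15, 0.4],
    [0, 0, 0, 0, 0, -0.3, 0.4],
    [0, 0, 0, 0, 0, -0.3, 0.4],
  ],
)

```text
time: 10.2
position: [0.5018, 0.2811, 0.029]
tool_rot: [1.054, 2.151, -0.43]
ft_force: [0.1, -1.1, -0.9]
grip_width: 0.64
grip_force: 20.0
```

```bash
python3 -c "
from h import *
show()"
```

```text
t 10.2 tcp [0.5018 0.2811 0.029 ] z [ 0.44  -0.556 -0.705] y [0.789 0.615 0.007] w 55.7 gf 19.99782702536322 F [ 0.1 -1.1 -0.9] j [-0.48  0.62 -0.65  1.82  1.07  1.45 -0.95]
```

Request:
carry_out(
  steps=[
    [0, 0, 0, 0, 0, -0.15, 0.4],
    [0, 0, 0, 0, 0, -0.3, 0.4],
    [0, 0, 0, 0, 0, -0.3, 0.4],
  ],
)

```text
time: 10.5
position: [0.5015, 0.2808, 0.0254]
tool_rot: [1.054, 2.152, -0.431]
ft_force: [-0.5, 0.1, -2.1]
grip_width: 0.644
grip_force: 20.0
```

Request:
carry_out(
  steps=[
    [0, 0, 0, 0, 0, -0.1, 0.4],
    [0, 0, 0, 0, 0, -0.2, 0.4],
    [0, 0, 0, 0, 0, -0.2, 0.4],
  ],
)

```text
time: 10.8
position: [0.5017, 0.2809, 0.0241]
tool_rot: [1.054, 2.151, -0.431]
ft_force: [-1.6, -0.3, 4.0]
grip_width: 0.643
grip_force: 20.0
```

Request:
carry_out(
  steps=[
    [0, 0, 0, 0, 0, -0.1, 0.4],
    [0, 0, 0, 0, 0, -0.1, 0.4],
  ],
)

```text
time: 11.0
position: [0.5017, 0.2809, 0.024]
tool_rot: [1.054, 2.15, -0.431]
ft_force: [-3.4, -0.1, 6.7]
grip_width: 0.64
grip_force: 20.0
```

Request:
carry_out(
  steps=[
    [0, 0, 0, 0, 0, 0, 0.68],
    [0, 0, 0, 0, 0, 0, 0.75],
    [0, 0, 0, 0, 0, 0, 0.85],
    [0, 0, 0, 0, 0, 0, 1],
    [0, 0, 0, 0, 0, 0, 1],
    [0, 0, 0, -1, 1.3, 1.6, 1],
    [0, 0, 0, -2.2, 2.8, 3.5, 1],
    [0, 0, 0, -3.3, 4.2, 5.3, 1],
    [0, 0, 0, -4.4, 5.6, 7, 1],
    [0, 0, 0, -4.4, 5.6, 10, 1],
    [0, 0, 0, -4.4, 5.6, 13, 1],
    [0, 0, 0, -4.4, 5.6, 13, 1],
  ],
)

```text
time: 12.2
position: [0.4586, 0.3389, 0.1568]
tool_rot: [1.056, 2.149, -0.422]
ft_force: [0.4, 1.2, -0.5]
grip_width: 1.002
grip_force: 0.0
```

Run:
```python
from h import *
show()
R=tool(128.4,45);t=R.as_matrix()[:,2];g=np.array([.4938,.2908,.0226])
for b in(.09,0):print(delta(g-b*t,R))
out=[]
d=grab('side');a=cv2.resize(d['pixels'][180:340,240:480,::-1],(720,480))
cv2.imwrite('pics/e.png',a)
```

```text
t 12.2 tcp [0.4586 0.3389 0.1568] z [ 0.443 -0.553 -0.706] y [0.788 0.615 0.013] w 87.2 gf 0.0 F [ 0.4  1.2 -0.5] j [-0.54  0.5  -0.73  1.7   0.94  1.65 -0.85]
(array([70.5, 56.2,  0.9]), array([ 7.48, -9.79, -7.05]))
(array([70.5, 56.2,  0.9]), array([  3.52,  -4.81, -13.42]))
```

View pics/e.png

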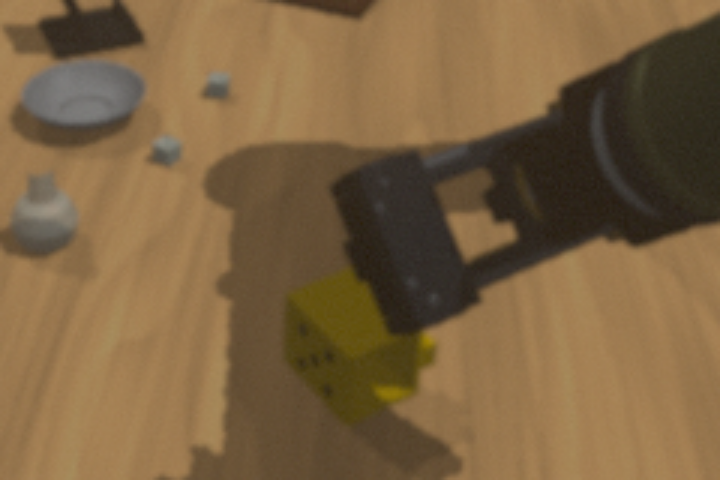

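The cup lies safely on its side: pips at (315,360), tab at (428,350), mouth towards the camera. Next I swing the tool over and come in from the bottom end.

Request:
carry_out(
  steps=[
    [6.4, 5.1, 0.1, 0.7, -0.9, 1, 1],
    [12.8, 10.2, 0.2, 1.4, -1.8, 2, 1],
    [19.2, 15.3, 0.2, 2.1, -2.7, 3, 1],
    [25.6, 20.4, 0.3, 2.8, -3.6, 3, 1],
    [32, 25.5, 0.4, 3.5, -4.5, 3, 1],
    [38.4, 30.6, 0.5, 4.2, -5.4, 2, 1],
    [44.8, 35.7, 0.6, 4.9, -6.3, 1, 1],
    [51.2, 40.8, 0.7, 5.6, -7.2, 0, 1],
    [57.6, 45.9, 0.7, 6.3, -8.1, 0, 1],
    [64, 51, 0.8, 7, -9, -2, 1],
    [70.5, 56.2, 0.9, 7.5, -9.8, -5, 1],
    [70.5, 56.2, 0.9, 7.5, -9.8, -7, 1],
  ],
)

```text
time: 13.45
position: [0.5331, 0.2309, 0.0711]
tool_rot: [-1.051, -2.144, -0.423]
ft_force: [0.4, -2.0, -1.8]
grip_width: 1.003
grip_force: 0.0
```

Run:
```python
from h import *
show()
R=tool(128.4,45);g=np.array([.4938,.2908,.0226])
print(delta(g,R))
```

```text
t 13.45 tcp [0.5331 0.2309 0.0711] z [-0.448  0.555 -0.7  ] y [ 0.787  0.617 -0.014] w 87.2 gf 0.0 F [ 0.4 -2.  -1.8] j [ 0.48  0.8  -0.8   1.52 -0.17  1.38  0.47]
(array([ 0.1, -1. ,  0.3]), array([-3.93,  5.99, -4.85]))
```

Request:
carry_out(
  steps=[
    [0.1, -1, 0.3, -1, 1.8, -1, 1],
    [0.1, -1, 0.3, -2, 3.2, -2.2, 1],
    [0.1, -1, 0.3, -3, 4.6, -3.5, 1],
    [0.1, -1, 0.3, -3.9, 6, -4.8, 1],
    [0.1, -1, 0.3, -3.9, 6, -4.8, 1],
    [0.1, -1, 0.3, -3.9, 6, -4.8, 1],
  ],
)

```text
time: 14.05
position: [0.493, 0.2988, 0.0343]
tool_rot: [-1.03, -2.18, -0.437]
ft_force: [0.8, 0.2, 0.8]
grip_width: 1.002
grip_force: 0.0
```

Run:
```python
from h import *
show()
print(delta([.4938,.2908,.0226],tool(128.4,45)))
```

```text
t 14.05 tcp [0.493  0.2988 0.0343] z [-0.435  0.549 -0.714] y [0.776 0.631 0.013] w 87.2 gf 0.0 F [0.8 0.2 0.8] j [ 0.41  0.8  -0.82  1.64 -0.18  1.21  0.46]
(array([-0. ,  0.9, -0.7]), array([ 0.08, -0.8 , -1.17]))
```

Request:
carry_out(
  steps=[
    [0, 0.9, -0.7, 0.1, -0.8, -0.6, 1],
    [0, 0.9, -0.7, 0.1, -0.8, -1.2, 1],
    [0, 0.9, -0.7, 0.1, -0.8, -1.2, 1],
    [0, 0.9, -0.7, 0.1, -0.8, -1.2, 0.85],
    [0, 0.9, -0.7, 0.1, -0.8, -1.2, 0.75],
    [0, 0.9, -0.7, 0.1, -0.8, -1.2, 0.65],
    [0, 0.9, -0.7, 0.1, -0.8, -1.2, 0.5],
    [0, 0.9, -0.7, 0.1, -0.8, -1.2, 0.4],
    [0, 0.9, -0.7, 0.1, -0.8, -1.2, 0.4],
  ],
  squeeze=20,
)

```text
time: 14.95
position: [0.4946, 0.2909, 0.0228]
tool_rot: [-1.044, -2.161, -0.435]
ft_force: [-1.2, -0.3, 0.0]
grip_width: 0.642
grip_force: 20.0
```

Run:
```python
from h import *
show()
p,Q,_=now();m=Q.as_matrix();G=p-.019*m[:,2]
u=np.array([np.cos(np.radians(128.4)),np.sin(np.radians(128.4))])
print('G',G,'z0',.0393+(G[:2]-[.4933,.2915])@u,'d0',.028-G[2])
d=grab('side');cv2.imwrite('pics/f.png',cv2.resize(d['pixels'][180:340,240:480,::-1],(720,480)))
```

```text
t 14.95 tcp [0.4946 0.2909 0.0228] z [-0.438  0.555 -0.707] y [0.784 0.621 0.002] w 55.9 gf 19.997796321404167 F [-1.2 -0.3  0. ] j [ 0.42  0.82 -0.81  1.64 -0.18  1.21  0.47]
G [0.50295679 0.28038456 0.03622112] z0 0.024590613139453855 d0 -0.008221118738843496
```

View pics/f.png

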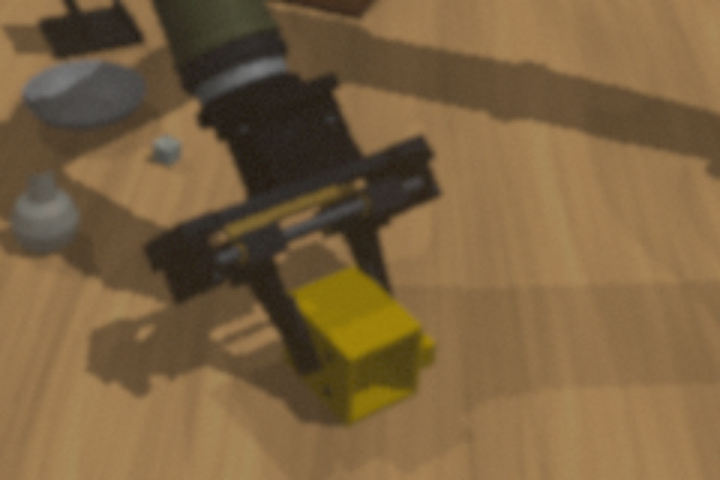

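The cup is gripped again from the bottom end, with a pad at (305,350) clear of the tab at (428,350). Now I carry it to the tray.

Request:
carry_out(
  steps=[
    [0, 0, 0, 0, 0, 2, 0.4],
    [0, 0, 0, 0, 0, 6, 0.4],
    [0, 0, 0, 0, 0, 11, 0.4],
    [0, 0, 0, 0, 0, 16, 0.4],
    [0, 0, 0, 0, 0, 18, 0.4],
  ],
)

```text
time: 15.5
position: [0.4957, 0.2925, 0.2089]
tool_rot: [-1.042, -2.166, -0.441]
ft_force: [-0.2, 1.2, -1.2]
grip_width: 0.644
grip_force: 20.0
```

```bash
cat >> h.py <<'E'
H=-109.6
def place(xy,up,h=H):
    R=tool(h,45,1);t=R.as_matrix()[:,2];dv=np.array([np.cos(np.radians(h)),np.sin(np.radians(h)),0])
    return np.array([*xy,.0534+up])-.0082*dv+.019*t,R
E
python3 - <<'E'
from h import *
show()
p,R=place((.5335,-.2905),.07)
print(p,delta(p,R))
Rv=tool(128.4,0);print('to vertical',delta(p,Rv))
Q=Rv;print('vert->place', (R*Rv.inv()).as_rotvec(degrees=True))
E
```

```text
t 15.5 tcp [0.4957 0.2925 0.2089] z [-0.434  0.556 -0.709] y [0.783 0.621 0.008] w 56.0 gf 19.997559384210035 F [-0.2  1.2 -1.2] j [ 0.49  0.6  -0.91  1.54 -0.29  1.46  0.35]
[ 0.5317439  -0.2954317   0.10996497] (array([-91.9, -14.8, -45.6]), array([  3.6, -58.8,  -9.9]))
to vertical (array([-35.4, -27.5,  -0.2]), array([  3.6, -58.8,  -9.9]))
vert->place [-46.26336025  -7.65884962 -54.88519752]
```

Request:
carry_out(
  steps=[
    [-6, -1, -3, 0.3, -3, 0, 0.4],
    [-12, -2, -6, 0.6, -6, 0, 0.4],
    [-18, -3, -9, 0.9, -10, 0, 0.4],
    [-24, -4, -12, 1.2, -14, 0, 0.4],
    [-30, -5, -15, 1.5, -18, 0, 0.4],
    [-36, -6, -18, 1.8, -22, 0, 0.4],
    [-42, -7, -21, 2, -26, 0, 0.4],
    [-48, -8, -24, 2.2, -30, 0, 0.4],
    [-54, -8.8, -27, 2.5, -34, 0, 0.4],
    [-60, -9.7, -30, 2.8, -38, 0, 0.4],
    [-66, -10.6, -33, 3, -41, 0, 0.4],
    [-72, -11.6, -36, 3.3, -44, 0, 0.4],
  ],
)

```text
time: 16.7
position: [0.5274, -0.1501, 0.2037]
tool_rot: [2.157, 1.9, -0.642]
ft_force: [-0.3, 0.3, -1.7]
grip_width: 0.64
grip_force: 20.0
```

Run:
```python
from h import *
show()
p,R=place((.5335,-.2905),.07)
print(delta(p,R))
```

```text
t 16.7 tcp [ 0.5274 -0.1501  0.2037] z [-0.19  -0.422 -0.887] y [ 0.978 -0.157 -0.135] w 55.7 gf 19.99385158822406 F [-0.3  0.3 -1.7] j [ 0.42  0.29 -0.56  1.65  0.56  1.53 -0.38]
(array([-19.8,  -2.9,  -9.1]), array([  0.44, -14.54,  -9.37]))
```

Request:
carry_out(
  steps=[
    [-5, -0.7, -2.3, 0.1, -3, 0, 0.4],
    [-10, -1.5, -4.5, 0.2, -6, 0, 0.4],
    [-15, -2.2, -7, 0.3, -9, -1, 0.4],
    [-19.8, -2.9, -9.1, 0.4, -12, -3, 0.4],
    [-19.8, -2.9, -9.1, 0.4, -14.5, -6, 0.4],
    [-19.8, -2.9, -9.1, 0.4, -14.5, -9.4, 0.4],
    [-19.8, -2.9, -9.1, 0.4, -14.5, -9.4, 0.4],
    [-19.8, -2.9, -9.1, 0.4, -14.5, -9.4, 0.4],
  ],
)

```text
time: 17.5
position: [0.5317, -0.2933, 0.109]
tool_rot: [2.087, 1.481, -0.864]
ft_force: [-0.5, 0.5, 0.2]
grip_width: 0.643
grip_force: 20.0
```

Run:
```python
from h import *
show()
p,R=place((.5335,-.2905),.07)
print(delta(p,R))
t=grab('top');s=grab('side')
P,Q,_=now();m=Q.as_matrix();G=P-.019*m[:,2]
# cup frame in tool: x=y_tool ; d=+y, z: 45deg combos
c=m[:,1];tt=m[:,2];n=np.cross(c,tt) 
z=(tt+n*(1 if n[2]<0 else -1))/2**.5;dd=(tt-n*(1 if n[2]<0 else -1))/2**.5
print('z',z.round(3),'d',dd.round(3))
O=G+.0082*dd-.0246*z
for nm,q in dict(bmm=O-.028*c+.028*dd,bpm=O+.028*c+.028*dd,bm_=O-.028*c-.028*dd,bp_=O+.028*c-.028*dd,rim=O+.07*z,tab=O+.065*z-.034*c).items(): print(nm,q.round(4),'top',proj(t,q).round(1),'side',proj(s,q).round(1))
o=proj(t,O).astype(int);print(o)
np.savez('hov.npz',t=t['pixels'],s=s['pixels'])
a=cv2.resize(t['pixels'][o[1]-30:o[1]+30,o[0]-40:o[0]+40,::-1],(800,600),interpolation=cv2.INTER_CUBIC)
cv2.imwrite('pics/g.png',np.clip(a*1.6,0,255).astype(np.uint8));print('origin',o[0]-40,o[1]-30)
```

```text
t 17.5 tcp [ 0.5317 -0.2933  0.109 ] z [-0.237 -0.663 -0.71 ] y [ 0.943 -0.332 -0.005] w 56.0 gf 19.99730710114818 F [-0.5  0.5  0.2] j [ 0.37  0.49 -0.42  1.73  0.92  1.44 -0.73]
(array([-0.3, -0.2, -0.2]), array([ 0.01, -0.21,  0.09]))
z [ 0.001  0.004 -1.   ] d [-0.331 -0.943 -0.004]
bmm [ 0.4991 -0.3058  0.1488] top [415.2 226.8] side [363.1 129.6]
bpm [ 0.552  -0.3243  0.1488] top [420.  210.3] side [346.  127.2]
bm_ [ 0.5177 -0.2529  0.149 ] top [398.4 221.4] side [356.4 135.3]
bp_ [ 0.5705 -0.2715  0.149 ] top [403.3 204.9] side [338.9 132.7]
rim [ 0.5349 -0.2883  0.0789] top [404.8 218.3] side [350.3 152.7]
tab [ 0.5028 -0.2771  0.0839] top [402.2 227.7] side [360.7 153. ]
[409 215]
origin 369 185
```

View pics/g.png

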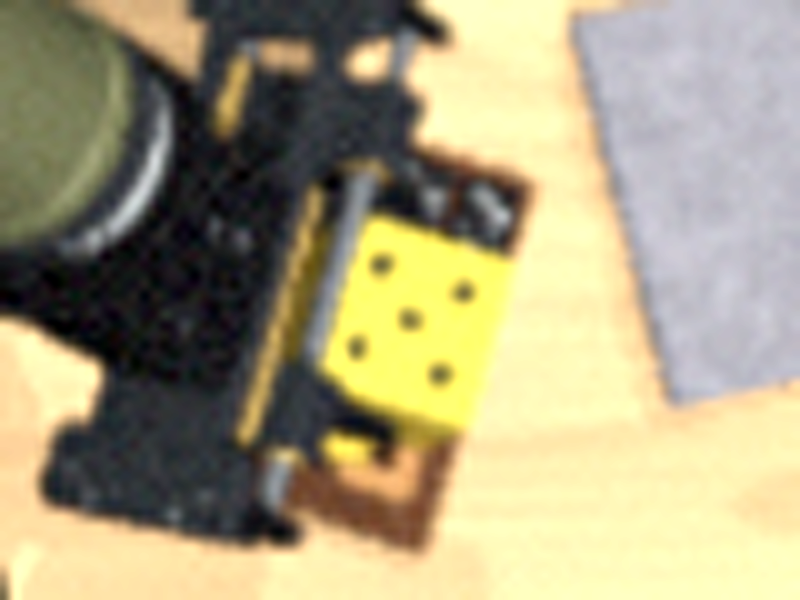

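The view shows the cup's bottom over the pocket with its pips, centre pip at (410,320) in the crop, which is about pixel (409.6,216.5). It also shows the tab at (350,445) on the notch side. The camera and robot frames differ there by about 2 mm, so I'll correct for that and lower the cup.

Run:
```python
from h import *
for u in(.016,.004,0):
  p,R=place((.536,-.290),u);print(u,p.round(4),delta(p,R))
```

```text
0.016 [ 0.5342 -0.2949  0.056 ] (array([-0.2,  0. , -0.2]), array([ 0.11, -0.15, -5.49]))
0.004 [ 0.5342 -0.2949  0.044 ] (array([-0.2,  0. , -0.2]), array([ 0.11, -0.15, -6.69]))
0 [ 0.5342 -0.2949  0.04  ] (array([-0.2,  0. , -0.2]), array([ 0.11, -0.15, -7.09]))
```

Request:
carry_out(
  steps=[
    [-0.2, 0, -0.2, 0.1, -0.15, -1.5, 0.4],
    [-0.2, 0, -0.2, 0.1, -0.15, -3, 0.4],
    [-0.2, 0, -0.2, 0.1, -0.15, -4.5, 0.4],
    [-0.2, 0, -0.2, 0.1, -0.15, -5.4, 0.4],
    [-0.2, 0, -0.2, 0.1, -0.15, -5.4, 0.4],
    [-0.2, 0, -0.2, 0.1, -0.15, -5.4, 0.4],
  ],
)

```text
time: 18.2
position: [0.5325, -0.2957, 0.0543]
tool_rot: [2.088, 1.475, -0.868]
ft_force: [0.2, -0.1, -0.1]
grip_width: 0.636
grip_force: 20.0
```

Run:
```python
from h import *
show()
p,R=place((.536,-.290),0);print(delta(p,R))
t=grab('top')
def pips(d,z):
    k=8;x0,y0=385,195;a=cv2.resize(d['pixels'][y0:y0+45,x0:x0+50],None,fx=k,fy=k,interpolation=cv2.INTER_CUBIC)
    h=cv2.cvtColor(a,cv2.COLOR_RGB2HSV)
    y=cv2.inRange(h,(22,130,110),(35,255,255))
    cs,hi=cv2.findContours(y,cv2.RETR_CCOMP,cv2.CHAIN_APPROX_NONE)
    H=[cv2.moments(c) for c,q in zip(cs,hi[0]) if q[3]>=0 and 60<cv2.contourArea(c)<1500]
    uv=[((m['m10']/m['m00']+.5)/k-.5+x0,(m['m01']/m['m00']+.5)/k-.5+y0) for m in H]
    print(np.round(uv,2).tolist());return np.array([onz(d,u,z) for u in uv])
P=pips(t,p[2]+.0134+.0246+ (now()[0]-p)[2]);print(P.round(4).tolist(),P.mean(0))
hv=dict(t);hv['pixels']=np.load('hov.npz')['t'];P=pips(hv,.149);print(P.mean(0),'vs robot .535 -.2886')
```

```text
t 18.2 tcp [ 0.5325 -0.2957  0.0543] z [-0.24  -0.665 -0.707] y [ 0.942 -0.336 -0.003] w 55.3 gf 19.99739441787824 F [ 0.2 -0.1 -0.1] j [ 0.36  0.57 -0.4   1.75  0.95  1.38 -0.81]
(array([-0.1, -0.2,  0. ]), array([ 0.17,  0.07, -1.43]))
[[409.46, 223.46], [401.46, 220.9], [406.63, 218.06], [411.89, 215.69], [403.98, 212.89]]
[[0.5157, -0.3003, 0.0929], [0.5248, -0.2739, 0.0929], [0.534, -0.2918, 0.0929], [0.5416, -0.3099, 0.0929], [0.5515, -0.2838, 0.0929]] [ 0.53351147 -0.29193119  0.09286278]
[[412.51, 221.98], [404.18, 219.31], [409.48, 216.53], [414.9, 213.8], [406.64, 210.99]]
[ 0.53250614 -0.28949245  0.149     ] vs robot .535 -.2886
```

Request:
carry_out(
  steps=[
    [0, 0, 0, 0.05, 0.05, -0.3, 0.4],
    [0, 0, 0, 0.05, 0.05, -0.5, 0.4],
    [0, 0, 0, 0.05, 0.05, -0.5, 0.4],
  ],
)

```text
time: 18.55
position: [0.5331, -0.2951, 0.0496]
tool_rot: [2.088, 1.474, -0.867]
ft_force: [-0.1, -0.2, -1.0]
grip_width: 0.641
grip_force: 20.0
```

Request:
carry_out(
  steps=[
    [0, 0, 0, 0, 0, -0.2, 0.4],
    [0, 0, 0, 0, 0, -0.4, 0.4],
    [0, 0, 0, 0, 0, -0.4, 0.4],
  ],
)

```text
time: 18.85
position: [0.5329, -0.2952, 0.0453]
tool_rot: [2.088, 1.474, -0.868]
ft_force: [0.1, -0.2, -1.2]
grip_width: 0.643
grip_force: 20.0
```

Request:
carry_out(
  steps=[
    [0, 0, 0, 0, 0, -0.2, 0.4],
    [0, 0, 0, 0, 0, -0.35, 0.4],
    [0, 0, 0, 0, 0, -0.35, 0.4],
  ],
)

```text
time: 19.15
position: [0.5329, -0.2952, 0.0418]
tool_rot: [2.088, 1.474, -0.868]
ft_force: [0.5, 0.5, -1.0]
grip_width: 0.643
grip_force: 20.0
```

Request:
carry_out(
  steps=[
    [0, 0, 0, 0, 0, -0.1, 0.4],
    [0, 0, 0, 0, 0, -0.15, 0.4],
    [0, 0, 0, 0, 0, -0.15, 0.4],
  ],
)

```text
time: 19.45
position: [0.5331, -0.2952, 0.0405]
tool_rot: [2.088, 1.474, -0.867]
ft_force: [-0.3, 0.3, -1.1]
grip_width: 0.642
grip_force: 20.0
```

Request:
carry_out(
  steps=[
    [0, 0, 0, 0, 0, -0.1, 0.4],
    [0, 0, 0, 0, 0, -0.1, 0.4],
  ],
)

```text
time: 19.65
position: [0.5332, -0.2952, 0.0403]
tool_rot: [2.087, 1.473, -0.868]
ft_force: [-1.6, 1.4, 2.4]
grip_width: 0.639
grip_force: 20.0
```

Request:
carry_out(
  steps=[
    [0, 0, 0, 0, 0, -0.05, 0.4],
    [0, 0, 0, 0, 0, -0.05, 0.66],
    [0, 0, 0, 0, 0, -0.05, 0.7],
    [0, 0, 0, 0, 0, -0.05, 0.8],
    [0, 0, 0, 0, 0, -0.05, 1],
    [0, 0, 0, 0, 0, -0.05, 1],
    [0, 0, 0, 0, 0, -0.05, 1],
    [0, 0, 0, 0.5, 1.3, 1.4, 1],
    [0, 0, 0, 1.2, 3.3, 3.5, 1],
    [0, 0, 0, 2, 5.5, 6, 1],
    [0, 0, 0, 3.2, 9, 9.5, 1],
    [0, 0, 0, 4, 12, 13, 1],
  ],
  squeeze=5,
)

```text
time: 20.85
position: [0.5732, -0.174, 0.1704]
tool_rot: [2.088, 1.475, -0.868]
ft_force: [1.2, 0.6, -0.1]
grip_width: 1.004
grip_force: 0.0
```

Request:
carry_out(
  steps=[
    [0, 0, 0, 0, 4, 4, 1],
    [0, 0, 0, 0, 8, 8, 1],
    [0, 0, 0, 0, 11, 11, 1],
    [0, 0, 0, 0, 11, 11, 1],
    [0, 0, 0, 0, 11, 11, 1],
  ],
)

```text
time: 21.35
position: [0.5738, -0.0635, 0.2805]
tool_rot: [2.086, 1.476, -0.862]
ft_force: [0.2, -0.6, -0.4]
grip_width: 0.996
grip_force: 0.0
```

Run:
```python
from h import *
show()
t=grab('top');s=grab('side')
def crop(d,cx,cy,w,h,W=400,Hh=400): return cv2.resize(d['pixels'][cy-h:cy+h,cx-w:cx+w,::-1],(W,Hh),interpolation=cv2.INTER_CUBIC)
o=np.hstack([crop(t,403,217,25,25),crop(s,350,165,30,30)])
cv2.imwrite('pics/i.png',np.clip(o*1.5,0,255).astype(np.uint8))
k=8;x0,y0=385,195;a=cv2.resize(t['pixels'][y0:y0+45,x0:x0+50],None,fx=k,fy=k,interpolation=cv2.INTER_CUBIC)
y=cv2.inRange(cv2.cvtColor(a,cv2.COLOR_RGB2HSV),(22,130,110),(35,255,255))
cs,hi=cv2.findContours(y,cv2.RETR_CCOMP,cv2.CHAIN_APPROX_NONE)
H=[cv2.moments(c) for c,q in zip(cs,hi[0]) if q[3]>=0 and 60<cv2.contourArea(c)<1500]
P=np.array([onz(t,((m['m10']/m['m00']+.5)/k-.5+x0,(m['m01']/m['m00']+.5)/k-.5+y0),.078) for m in H])
print(len(P),P.mean(0))
```

```text
t 21.35 tcp [ 0.5738 -0.0635  0.2805] z [-0.235 -0.665 -0.708] y [ 0.943 -0.333 -0.001] w 86.7 gf 0.0 F [ 0.2 -0.6 -0.4] j [ 0.08  0.47 -0.53  1.4   0.78  1.9  -0.78]
5 [ 0.53411108 -0.29169717  0.078     ]
```

View pics/i.png

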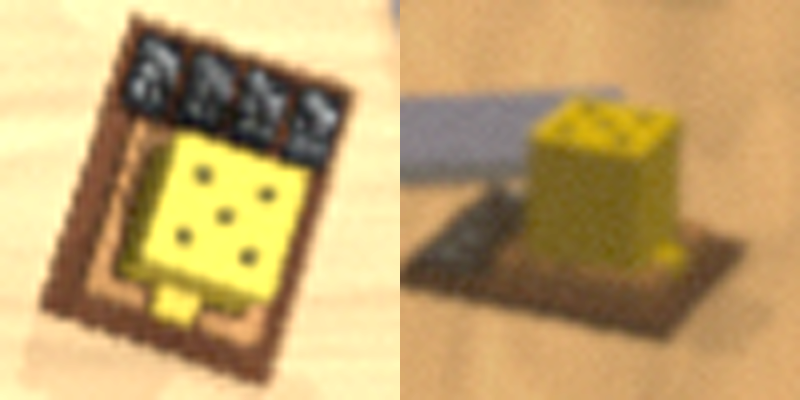

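The cup sits upright and mouth down in the pocket, with the tab at (175,305) in the gap. The measured centre is within about 1 mm of the pocket's, so I'm handing in.

```bash
python3 -c "
from bench import ctrl
print(ctrl.close_job())"
```

```text
the job is handed in; nothing more can be done
None
```

The dice cup is mouth down in the tray's pocket with its tab in the gap, released, and the job is handed in at about 21 s; the hand-in call returned no verdict, but the last pictures show the cup upright and within about 1 mm of the pocket's centre.

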